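# Load the core crush tester through its tipping cradle

### The arm

A 6-joint arm with a two-finger parallel gripper is mounted at the origin on the work surface. World frame = base frame: x ahead of the robot, y to its left, z up, the work surface at z = 0. Lengths are in m, angles in rad, forces in N, time in s.
With the tool pointing down it reaches from about 0.375 to 0.975 m from the base axis. Payload 3.8 kg.
Tool frame: the origin (TCP) lies midway between the tips of the shut fingers; the grasp point (between the pads) lies 19 mm behind it; z points along the fingers, y is the line along which they close (so a half turn about z gives the same grasp; the last joint's range is limited). The gripper opens to 85 mm and grips with 20 to 120 N. Pads are 22 mm wide; open, the fingers measure 114 mm over their backs; the gripper's body (76 mm by 85 mm) begins 54 mm behind the grasp point. The pads swing forward as they close: fully open they stand 13 mm farther back than shut.
Start: joints at [-1.158, 0.264, 1.604, -0, 1.274, -0.037], TCP at [0.293, -0.608, 0.231] pointing down, gripper open.
Joint ranges: [-2.63, 2.63], [-0.94, 2.18], [0.31, 2.57], [-1.31, 4.45], [0, 2.66], [-2.55, 2.55]. Speed limits (rad/s): [2.57, 2.57, 3.14, 3.14, 3.14, 3.14].

### API

Orientations are given as a rotation vector (axis times angle).
In Python, from workcell import read_state, vision, ticket gives the robot as it stands. The module is installed in compiled form; this text tells all that it offers.
- The arm moves only by the tool jog_arm, never from a script. Its arguments are lists of equal length, an entry for each row: "turn": the turn, a rotation vector about the tool's x, y, z in rad, a list of three; "delta_pos": the shift along the tool's x, y, z in m, a list of three; "gripper": the finger opening in m, from 0 to 0.0854. In form: {"turn": [[rx, ry, rz], ...], "delta_pos": [[dx, dy, dz], ...], "gripper": [gripper, ...]}. A call has 1 to 20 rows; each row shifts and turns the commanded pose from where the row before left it, along the tool's axes as they then stand; what a row does not reach is not made up. A row lasts 1/12 s, in which the tool goes at most 41.7 mm and 7.16 degrees, less where a joint would pass 70% of its speed; a pose out of reach is approached as far as the arm can. A call with a gripper value outside its range is refused whole. The fingers move at their own pace and stop on an object; "grip_force" is the grip in N (left out, the last holds). Time passes only in rows, so rows that do not move let the fingers close. It gives the time, the measured TCP pose, the force, the opening and the grip force at its end, in the units of the state.
- read_state(): the state, without advancing time (a new reading comes with each control period).
- vision.read_camera(name): name is "scene" or "side" or "wrist"; returns the picture (384x512x3 uint8, red, green, blue); there is no depth.
- vision.calibration(name): a dict with "vfov" (degrees; the focal length in pixels is half the picture's height over the tangent of half this angle, whatever the lens; pixels are square), "cx", "cy" (the principal point, pixels), "R" (3x3) and "t" (3): a world point X has camera coordinates R X + t; the wrist camera has in their place "mount" (4x4, takes a point from camera to tool coordinates, whose origin is the TCP and whose axes are the flange's). Camera axes: x right, y down, z forward; pixel columns grow to the right and rows downward; lengths in m; the calibration is good to about 2 mm. The wrist camera is an equidistant fisheye: a pixel r from the principal point sees the ray r / f radians off the axis. A picture is of the moment at which its call begins: read the wrist's pose just before it. calibration takes no time and is no camera call.
- ticket.finish_job(): hands the job in; it is judged then, once.
The state is a dict: "time": time; "q": joint angles; "joint_vel": joint speeds; "joint_torque": joint torques, N m; "tool_pos": TCP position; "tcp_rot": TCP orientation; "wrist_force": force on the tool from outside, world axes, zero at the start; "torque": the same for the moment, N m; "width": opening from 0.0 (shut) to 1.0 (fully open); "grip_force": force on a finger pad.
Only numpy, scipy, OpenCV 4.12 (cv2) and the standard library are available. Lean on these libraries where they do the work, as an engineer would, in place of code of your own. Each camera call takes 0.05 s, during which the arm holds its last target. There are 200 camera calls.

### The job

Set the crush tester up for the long paper core: take the longest of the three cores from the rack and set it gently, square across, in the seat of the tipping cradle, then let go and get clear so that its own weight tips the cradle and it rolls home between the tester's platens; do not push the cradle with the hand. Also turn the dial on the control box three clicks clockwise from its stop, and leave the other cores, the weight and the caliper where they are.

Things in the scene. Friction and masses are not known exactly. Their poses are not given: they have to be found in the camera images.
- core_long: The core to load, the longest of three lying in the rack: stiff brown paper tube, 120 mm long, 50 mm outside and 34 mm inside diameter, 70 to 150 g. Origin at its middle, on its axis; its x axis runs along the tube. At the start the axis lies 45 mm above the bench.
- core_middle: Bystander: same tube, 90 mm long, in the rack. Origin at its middle, x along the tube.
- core_short: Bystander: same tube, 70 mm long, in the rack. Origin at its middle, x along the tube.
- rack: Fixed rack: plywood board 150 x 290 x 12 mm with three parallel V channels, 130 mm long, at y = -90, 0, +90 mm of the rack, one core in each, in any order. Origin under its centre on the bench; x along the channels. A channel holds a core from below only (within 21 mm of its middle, 16 mm or more below its axis): fingers can reach down past both sides to 30 mm below the axis.
- tester: Fixed white and blue crush tester with gravity infeed, on the robot's left. Origin on the bench under the cradle's pivot; y runs along the infeed from cradle to platens, x parallel to the pivot. Two ramp rails (x = +-42 mm, y = 85 to 360 mm) slope down between guides 140 mm apart to the lower platen (top at 134 mm); there a back stop ends the core's roll, its axis at y = 376, z = 159 mm.
- seat (a point): Point on the tipping cradle: where the middle of the long core's axis is when it lies in the seat (tube parallel to the tester's x, centred), 54 mm beyond the pivot, 25 mm above the seat's bottom and 248 mm above the bench at rest. The cradle's two rails, 6 mm thick at x = +-35 mm, carry the core; between them fingers can reach down past both sides of the core to 30 mm below its axis.
- cradle (a joint): Tip angle of the cradle, rad: 0 at rest, held by its counterweight, to 0.45 tipped to the tester; its near end then rises 35 mm. The rails have a steep back rest on the near side, a low 10 degree rise on the far side; a core laid within 8 mm settles in. Damped: under the core it tips in 0.5 to 2 s, the core rolls off down the ramp (a finger left beyond it holds it back), and it swings back in 4 s.
- control_box: Fixed white control box, 140 x 110 x 49 mm high, with a dark display and a black dial on top. Origin under its centre; the dial's axis is at x = -22 mm, y = 0 of the box.
- dial_grip (a point): On the dial's axis at gripping height, 86 mm above the bench. The dial: a 52 mm skirt (top at 63 mm) with a grip bar across it, 49 mm long, 14 mm thick, up to 93 mm above the bench, with a white line at its pointer end. At the stop the bar lies along the control box's x axis, pointer to -x. The point turns with the dial.
- dial (a joint): Angle of the dial, rad, growing clockwise seen from above. Starts at its anticlockwise stop, 0; click stops every 20 degrees (0.349 rad) up to 160 degrees, marked by nine dark ticks on the box. Turning over a click takes about 0.08 N m; let go, it settles into the nearest click. Three clicks: 1.047.
- weight: Bystander: 500 g steel knob weight, 50 mm wide, 77 mm high. Origin under its centre.
- caliper: Bystander: caliper lying flat, 230 mm long, 15 mm high. Origin under the middle of its beam, x along the beam.
There are look-alikes about, which are no part of the job. Leave any purple look-alike of the core_long alone. What is shaped like the control_box but purple is not meant.

How it is judged:
On the way:
1. the long core lies free in the cradle's seat and its weight tips the cradle (distance between core_long and seat below 0.02 m and angle between the x axis of core_long and the x axis of tester, either way round below 0.2 rad and value of joint cradle above 0.12 rad and contact force between the fingers and core_long below 1.5 N), for 0.04 s.
At the end, for the whole second after the job is handed in: The long core lies still on the lower platen against the back stop (axis within 11 mm of its place along the infeed and 9 mm in height, centred within 15 mm, square across within 0.1 rad), the cradle is back at rest (within 0.06 rad), and the dial stands on its third click (0.93 to 1.16 rad) (x of core_long in the frame of tester between -0.015 and 0.015 m and y of core_long in the frame of tester between 0.365 and 0.387 m and z of core_long in the frame of tester between 0.15 and 0.168 m and angle between the x axis of core_long and the x axis of tester, either way round below 0.1 rad and linear speed of core_long below 0.03 m/s and value of joint cradle below 0.06 rad and value of joint dial between 0.93 and 1.16 rad); the robot touches nothing.
It fails at once if the cradle is pushed by the hand or arm (over 5 N) (contact force between any of the fingers, the arm and cradle above 5 N).
It fails at once if the core is pressed hard into the cradle (over 20 N) (contact force between core_long and cradle above 20 N).
It fails at once if the core is dropped or thrown into the cradle instead of set down (faster than 0.55 m/s, a fall of about 15 mm, within 40 mm of the seat while the cradle still stands at rest) (distance between core_long and seat below 0.04 m and value of joint cradle below 0.1 rad and linear speed of core_long above 0.55 m/s).
It fails at once if another core, the weight or the caliper is moved (over 25 mm) (distance of any of core_middle, core_short, weight, caliper from where it was at the start of the episode above 0.025 m).
It also fails if it takes over 51 s, if anything falls off the work surface, if the arm or the gripper's body presses on something with over 40 N, if the wrist force passes 120 N, or if a joint passes its speed limit or range.

## Working session

There is one attempt and no reset: what is moved stays moved. The work goes in short steps, Python scripts to look and compute and a tool call to move; the robot and the scene stay as the last step left them, time stands still between calls to the robot, and variables do not carry over. Pictures are saved under pics/ and viewed, at most 12 in all, crops included, and the job is handed in when it is done.

Besides the shell and the picture viewer there is one more tool, called as a command line: name --argument value ..., lists and objects as JSON in quotes. jog_arm: Moves the arm, as the interface text tells. Its arguments: {"type":"object","properties":{"turn":{"type":"array","items":{"type":"array","items":{"type":"number"}}},"delta_pos":{"type":"array","items":{"type":"array","items":{"type":"number"}}},"gripper":{"type":"array","items":{"type":"number"}},"grip_force":{"type":"number"}},"required":["turn","delta_pos","gripper"]}

```bash
mkdir -p pics; cat > h.py <<'E'
import numpy as np, cv2
from scipy.spatial.transform import Rotation as Ro
from workcell import read_state, vision, ticket
def save(img,n): cv2.imwrite('pics/'+n,cv2.cvtColor(img,cv2.COLOR_RGB2BGR))
def ray(name,u,v,st=None):
    c=vision.calibration(name); f=192/np.tan(np.radians(c['vfov'])/2)
    if name!='wrist':
        R=np.array(c['R']);t=np.array(c['t'])
        d=R.T@np.array([(u-c['cx'])/f,(v-c['cy'])/f,1]); return -R.T@t,d/np.linalg.norm(d)
    x,y=u-c['cx'],v-c['cy'];r=np.hypot(x,y);a=r/f
    d=np.array([np.sin(a)*x/max(r,1e-9),np.sin(a)*y/max(r,1e-9),np.cos(a)])
    M=np.array(c['mount']);T=Ro.from_rotvec(st['tcp_rot']).as_matrix()
    return np.array(st['tool_pos'])+T@M[:3,3],T@M[:3,:3]@d
def plane(name,u,v,z,st=None):
    o,d=ray(name,u,v,st); return o+d*(z-o[2])/d[2]
def two(a,b):
    (o1,d1),(o2,d2)=a,b
    s=np.linalg.lstsq(np.c_[d1,-d2],o2-o1,rcond=None)[0]
    p,q=o1+s[0]*d1,o2+s[1]*d2; return (p+q)/2,np.linalg.norm(p-q)
def proj(name,X):
    c=vision.calibration(name); f=192/np.tan(np.radians(c['vfov'])/2)
    p=np.array(c['R'])@X+np.array(c['t']); return f*p[0]/p[2]+c['cx'],f*p[1]/p[2]+c['cy']
E
python3 - <<'E'
from h import *
for n in ('scene','side'):
    save(vision.read_camera(n),n+'.png'); c=vision.calibration(n); print(n,c['vfov'],-np.array(c['R']).T@c['t'],np.array(c['R'])[2])
    
s=read_state();print(s)
a=cv2.imread('pics/scene.png');b=cv2.imread('pics/side.png')
cv2.imwrite('pics/scene2.png',cv2.resize(a,(800,600),interpolation=cv2.INTER_CUBIC))
cv2.imwrite('pics/side2.png',cv2.resize(b,(800,600),interpolation=cv2.INTER_CUBIC))
E
```

```text
scene 56.138762967306555 [ 1.13777012 -0.75479402  0.82415719] [-0.56189181  0.60217929 -0.56714874]
side 42.587684710446936 [ 0.31742356 -1.07387095  1.19676148] [ 0.1149592   0.7039673  -0.70086691]
{'time': 0.1, 'q': array([-1.15787577e+00,  2.64699406e-01,  1.60526671e+00, -8.61898825e-06,
        1.27369586e+00, -3.69461609e-02]), 'joint_vel': array([-2.23742250e-04, -1.45671700e-03, -2.11346377e-03,  9.12241733e-05,
       -1.01298235e-03, -2.55266419e-03]), 'joint_torque': array([-4.53797588e-05, -5.16709363e+01, -3.68589735e+01, -4.15067609e-05,
        6.27748886e-03,  2.37593945e-06]), 'tool_pos': array([ 0.29321813, -0.60723958,  0.23005616]), 'tcp_rot': array([-3.06047161e+00, -7.00256021e-01,  6.19768889e-04]), 'wrist_force': array([ 0.2177718 ,  0.34711977, -0.49852367]), 'torque': array([ 0.01858059, -0.01691062, -0.03731055]), 'grip_force': 0.0, 'width': 0.998669639522231}
```

View pics/scene2.png

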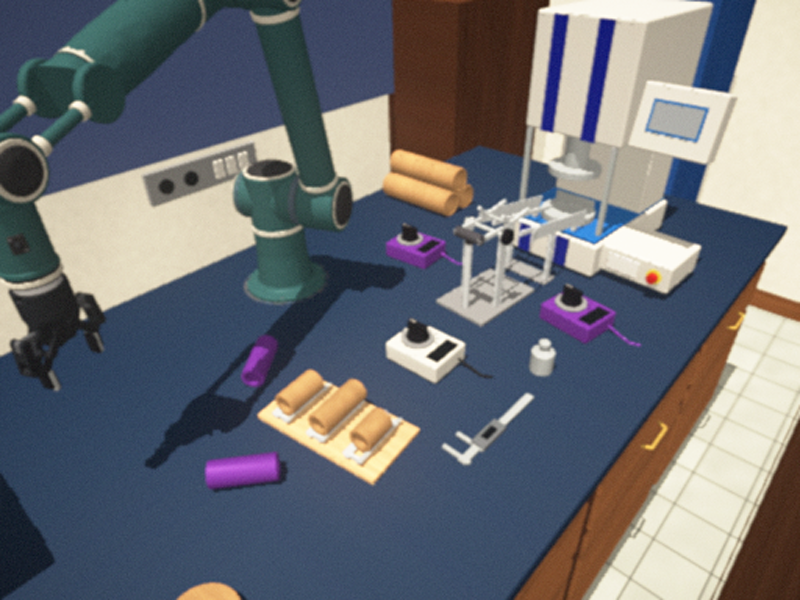

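View pics/side2.png

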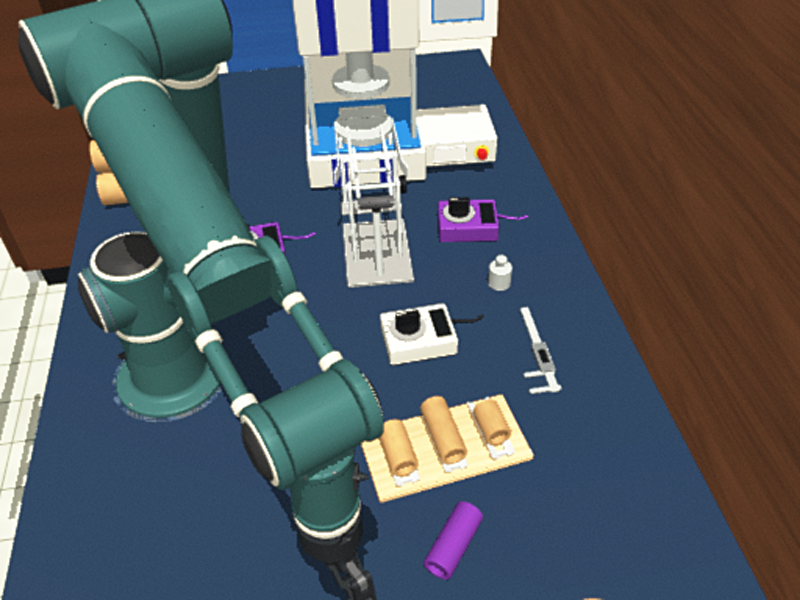

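```bash
python3 - <<'E'
from h import *
a=cv2.imread('pics/scene.png');b=cv2.imread('pics/side.png')
out=np.zeros((600,800,3),np.uint8)
def put(im,u0,v0,w,h,X,Y): out[Y:Y+300,X:X+400]=cv2.resize(im[v0:v0+h,u0:u0+w],(400,300),interpolation=cv2.INTER_CUBIC)
put(a,160,225,120,90,0,0); put(b,225,245,120,90,400,0); put(a,275,110,120,90,0,300); put(b,180,95,120,90,400,300)
cv2.imwrite('pics/crop.png',out)
for n,im in (('scene',a),('side',b)):
    hsv=cv2.cvtColor(im,cv2.COLOR_BGR2HSV); 
    m=cv2.inRange(hsv,(8,90,60),(17,255,255)); m=cv2.morphologyEx(m,cv2.MORPH_OPEN,np.ones((3,3)))
    for c in cv2.findContours(m,cv2.RETR_EXTERNAL,cv2.CHAIN_APPROX_NONE)[0]:
        if 80<cv2.contourArea(c)<3000:
            (cx,cy),_,_=r=cv2.minAreaRect(c); bp=cv2.boxPoints(r)
            print(n,cv2.contourArea(c),r,plane(n,cx,cy,.045).round(3))
    gm=cv2.inRange(hsv,(0,0,150),(40,50,255))
    for c in cv2.findContours(gm,cv2.RETR_EXTERNAL,cv2.CHAIN_APPROX_NONE)[0]:
        if 200<cv2.contourArea(c)<2500: 
            r=cv2.minAreaRect(c); print(n,'white',cv2.contourArea(c),r, cv2.boundingRect(c))
E
```

```text
scene 191.0 ((128.5, 378.0), (10.0, 29.0), 90.0) [ 0.631 -0.641  0.045]
scene 2908.0 ((505.7489013671875, 336.16021728515625), (46.3580322265625, 123.06463623046875), 24.341089248657227) [1.22  0.02  0.045]
scene 398.5 ((237.50001525878906, 274.5000305175781), (16.970561981201172, 28.284271240234375), 45.0) [ 0.597 -0.265  0.045]
scene 491.0 ((215.75001525878906, 259.75), (16.26345443725586, 41.01219177246094), 45.0) [ 0.505 -0.266  0.045]
scene 257.0 ((192.75469970703125, 253.4879150390625), (14.608428955078125, 32.69505310058594), 66.25050354003906) [ 0.431 -0.295  0.045]
scene 936.5 ((273.31512451171875, 119.74164581298828), (57.12102508544922, 31.232303619384766), 7.943471908569336) [-0.051  0.665  0.045]
scene white 220.5 ((347.0, 228.0), (22.0, 14.0), 90.0) (340, 217, 15, 23)
scene white 999.5 ((271.20001220703125, 223.60000610351562), (47.404640197753906, 31.304948806762695), 26.56505012512207) (247, 209, 51, 36)
scene white 490.0 ((16.5, 201.5), (51.0, 33.0), 90.0) (0, 176, 34, 52)
scene white 1936.0 ((232.5823516845703, 94.87059783935547), (61.174400329589844, 42.84376907348633), 77.47119140625) (206, 61, 43, 67)
side 140.0 ((254.9000244140625, 289.6999816894531), (25.93067741394043, 18.973665237426758), 71.56504821777344) [ 0.421 -0.297  0.045]
side 145.0 ((314.7190246582031, 270.3978576660156), (26.09807586669922, 16.552946090698242), 64.98310089111328) [ 0.6   -0.263  0.045]
side 211.5 ((279.540283203125, 278.7034912109375), (43.346229553222656, 17.066728591918945), 47.202598571777344) [ 0.496 -0.273  0.045]
side 89.0 ((72.0, 126.5), (7.0, 16.0), 90.0) [-0.154  0.575  0.045]
side white 1158.5 ((268.08111572265625, 212.98648071289062), (33.537391662597656, 46.19610595703125), 80.53767395019531) (243, 194, 50, 39)
```

View pics/crop.png

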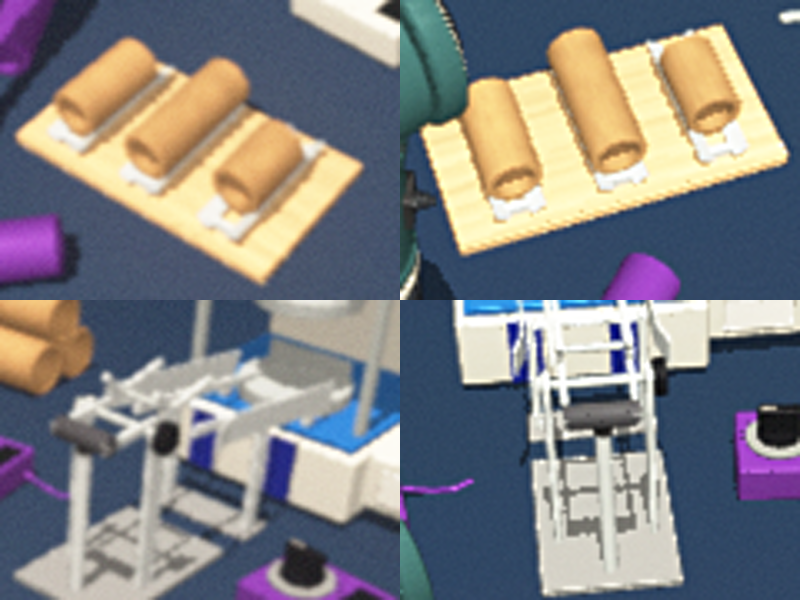

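```bash
python3 - <<'E'
from h import *
P=lambda x,y,u0,v0,Y:(u0+x*.3,v0+(y-Y)*.3)
for n,u0,v0,Y,z,pts in (('side',225,245,0,.012,[(460,250),(787,160),(724,28)]),('scene',160,225,0,.012,[(18,138),(265,283),(362,165)]),
  ('side',180,95,300,.003,[(545,593),(683,580),(662,458),(530,460)])):
    q=[plane(n,*P(x-(400 if n=='side' else 0),y,u0,v0,Y),z) for x,y in pts]
    print(n,np.round(q,3).tolist(),[round(float(np.linalg.norm(q[i+1]-q[i])),3) for i in range(len(q)-1)],[round(float(np.degrees(np.arctan2(*(q[i+1]-q[i])[1::-1]))),1) for i in range(len(q)-1)])
# pivot knob in both views
a=ray('scene',*P(165,438,275,110,300)); b=ray('side',*P(658-400,376,180,95,300)); print('knob',two(a,b))
# counterweight center
print('cw',two(ray('scene',*P(84,436,275,110,300)),ray('side',*P(603-400,415,180,95,300))))
# dial top
for n in('scene','side'):
    im=cv2.cvtColor(cv2.imread(f'pics/{n}.png'),cv2.COLOR_BGR2HSV)
    x0,y0,w,h=((250,195,60,50) if n=='scene' else (243,192,52,42))
    m=cv2.inRange(im[y0:y0+h,x0:x0+w],(0,0,0),(180,255,60))
    for c in cv2.findContours(m,cv2.RETR_EXTERNAL,cv2.CHAIN_APPROX_NONE)[0]:
        if cv2.contourArea(c)>20: r=cv2.minAreaRect(c); u,v=r[0][0]+x0,r[0][1]+y0; print(n,(u,v),r[1:],plane(n,u,v,.049),plane(n,u,v,.08))
c=vision.calibration('wrist');print(c)
E
```

```text
side [[0.376, -0.365, 0.012], [0.662, -0.33, 0.012], [0.646, -0.183, 0.012]] [0.288, 0.148] [6.9, 96.0]
scene [[0.382, -0.368, 0.012], [0.669, -0.332, 0.012], [0.645, -0.182, 0.012]] [0.289, 0.151] [7.3, 99.3]
side [[0.39, 0.192, 0.003], [0.536, 0.185, 0.003], [0.55, 0.392, 0.003], [0.399, 0.418, 0.003]] [0.147, 0.208, 0.152] [-3.0, 86.4, 170.4]
knob (array([0.52725252, 0.26587448, 0.20953808]), np.float64(0.003934040807416869))
cw (array([0.462548  , 0.20584299, 0.2143685 ]), np.float64(0.004568606236127588))
scene (282.3536567687988, 224.31707382202148) ((5.309908390045166, 16.085899353027344), 51.34019470214844) [ 0.55415961 -0.0061017   0.049     ] [ 0.5774993  -0.03604332  0.08      ]
scene (267.0, 212.0) ((12.0, 12.0), 90.0) [0.46989577 0.01173909 0.049     ] [ 0.49660533 -0.01891602  0.08      ]
side (260.5, 206.0) ((14.0, 15.0), 90.0) [0.49122106 0.01345877 0.049     ] [ 0.48652694 -0.01590902  0.08      ]
side (281.35000228881836, 206.04999923706055) ((17.39252471923828, 8.22192096710205), 71.56504821777344) [0.55724522 0.00068169 0.049     ] [ 0.55076785 -0.028341    0.08      ]
{'vfov': 65.70646984690485, 'cx': 252.04549559561767, 'cy': 192.8699711831352, 'mount': array([[-1.04554944e-03, -9.60021506e-01, -2.79924302e-01,
         7.10414167e-02],
       [ 9.99999452e-01, -1.01836645e-03, -2.42548314e-04,
        -9.38802090e-04],
       [-5.22139212e-05, -2.79924402e-01,  9.60022045e-01,
        -1.41299788e-01],
       [ 0.00000000e+00,  0.00000000e+00,  0.00000000e+00,
         1.00000000e+00]])}
```

The longest core is the middle one in the rack: scene (216,260), side (280,279). I ruled out these look-alikes:
- The short cores at scene (193,253) and (237,274).
- The purple tubes at (166,232) and (155,301).
- The stock tubes at (273,120).

The white box's dial is at scene (267,212). The purple boxes at (266,157) and (370,200) are not meant.

The crop confirms the choice, so I'll move above the rack.

jog_arm --turn '[[0, 0, 0], [0, 0, 0], [0, 0, 0], [0, 0, 0], [0, 0, 0], [0, 0, 0], [0, 0, 0], [0, 0, 0], [0, 0, 0], [0, 0, 0], [0, 0, -0.1246], [0, 0, -0.1246], [0, 0, -0.1246], [0, 0, -0.1246], [0, 0, -0.1246], [0, 0, -0.1246], [0, 0, -0.1246], [0, 0, -0.1246], [0, 0, -0.1246], [0, 0, -0.1246]]' --delta_pos '[[0.0343, -0.0207, 0], [0.0343, -0.0207, 0], [0.0343, -0.0207, 0], [0.0343, -0.0207, 0], [0.0343, -0.0207, 0], [0.0343, -0.0207, 0], [0.0343, -0.0207, 0], [0.0343, -0.0207, 0], [0.0343, -0.0207, 0], [0.0343, -0.0207, 0], [0, 0, 0], [0, 0, 0], [0, 0, 0], [0, 0, 0], [0, 0, 0], [0, 0, 0], [0, 0, 0], [0, 0, 0], [0, 0, 0], [0, 0, 0]]' --gripper '[0.085, 0.085, 0.085, 0.085, 0.085, 0.085, 0.085, 0.085, 0.085, 0.085, 0.085, 0.085, 0.085, 0.085, 0.085, 0.085, 0.085, 0.085, 0.085, 0.085]' --grip_force 25

```text
time: 1.77
tool_pos: [0.512, -0.2721, 0.2306]
tcp_rot: [-2.07, -2.361, 0.0]
wrist_force: [0.2, -0.1, 0.1]
width: 0.998
grip_force: 0.0
```

```bash
python3 - <<'E'
from h import *
s=read_state(); im=vision.read_camera('wrist'); save(im,'w1.png')
T=Ro.from_rotvec(s['tcp_rot']).as_matrix(); print(s['time'],s['tool_pos'],T.round(3).tolist())
hsv=cv2.cvtColor(im,cv2.COLOR_RGB2HSV); m=cv2.inRange(hsv,(8,105,60),(17,255,255)); m=cv2.morphologyEx(m,cv2.MORPH_OPEN,np.ones((3,3)))
for c in cv2.findContours(m,cv2.RETR_EXTERNAL,cv2.CHAIN_APPROX_NONE)[0]:
    if cv2.contourArea(c)>500:
        bp=cv2.boxPoints(cv2.minAreaRect(c)); print(cv2.contourArea(c),bp.round().tolist(),[plane('wrist',u,v,.05,s)[:2].round(4).tolist() for u,v in bp])
cv2.imwrite('pics/w1m.png',np.hstack([cv2.cvtColor(im,cv2.COLOR_RGB2BGR)[:,60:450],cv2.merge([m]*3)[:,60:450]]))
E
```

```text
1.7667 [ 0.51196319 -0.27208557  0.23064254] [[-0.131, 0.991, -0.001], [0.991, 0.131, 0.001], [0.001, -0.001, -1.0]]
4803.0 [[462.0, 164.0], [511.0, 164.0], [511.0, 375.0], [462.0, 375.0]] [[0.7843, -0.2183], [0.8902, -0.1994], [1.2845, -0.7166], [1.0269, -0.648]]
656.0 [[280.0, 189.0], [317.0, 129.0], [348.0, 148.0], [311.0, 208.0]] [[0.5448, -0.2855], [0.5746, -0.212], [0.6143, -0.227], [0.5849, -0.3032]]
774.5 [[154.0, 137.0], [185.0, 126.0], [215.0, 205.0], [183.0, 216.0]] [[0.3968, -0.2438], [0.432, -0.2273], [0.4737, -0.3132], [0.4378, -0.3328]]
596.5 [[251.0, 110.0], [270.0, 110.0], [270.0, 218.0], [251.0, 218.0]] [[0.5011, -0.2024], [0.5213, -0.1997], [0.5388, -0.3212], [0.517, -0.324]]
```

View pics/w1m.png

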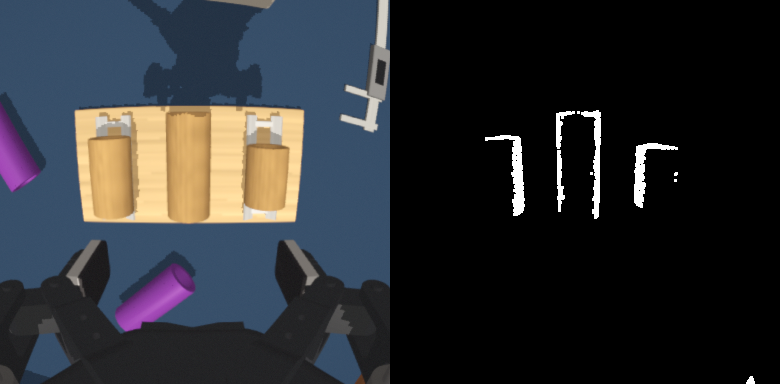

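The picture shows the long core in the middle of the rack, at columns 227–270 and rows 112–220 of the full image, already nearly aligned with the tool's x axis. The shorter cores lie on both sides of it.

```bash
python3 - <<'E'
from h import *
s=read_state(); T=Ro.from_rotvec(s['tcp_rot']).as_matrix()
q=[plane('wrist',u,v,z,s) for u,v,z in((227,115,.048),(270,115,.048),(270,216,.048),(227,216,.048))]
print(np.round(q,4).tolist())
e1=plane('wrist',248.5,112,.058,s); e2=plane('wrist',248.5,220,.045,s)
print(e1,e2,np.linalg.norm(e1-e2)); c=(e1+e2)/2; c[:2]
L=(q[0]+q[3])/2;Rr=(q[1]+q[2])/2; print('w',np.linalg.norm(L-Rr),'mid',(L+Rr)/2, 'yaw',[np.degrees(np.arctan2(*(a-b)[1::-1])) for a,b in((q[0],q[3]),(q[1],q[2]))])
m=(L+Rr)/2; print('tool delta',T.T@(np.array([m[0],m[1],.045])-s['tool_pos']), T.T@(np.array([c[0],c[1],.045])-s['tool_pos']))
E
```

```text
[[0.4758, -0.2112, 0.048], [0.5218, -0.205, 0.048], [0.539, -0.3193, 0.048], [0.4893, -0.3261, 0.048]]
[ 0.49849548 -0.20485099  0.058     ] [ 0.51491631 -0.32876923  0.045     ] 0.12567567394532295
w 0.04827660627338313 mid [ 0.50645531 -0.26538154  0.048     ] yaw [np.float64(96.70089355754176), np.float64(98.54227184716471)]
tool delta [ 0.00722527 -0.00438959  0.18564238] [ 0.00577587 -0.00433606  0.18564125]
```

jog_arm --turn '[[0, 0, 0], [0, 0, 0], [0, 0, 0], [0, 0, 0], [0, 0, 0], [0, 0, 0], [0, 0, 0], [0, 0, 0], [0, 0, 0], [0, 0, 0], [0, 0, 0], [0, 0, 0], [0, 0, 0], [0, 0, 0], [0, 0, 0], [0, 0, 0], [0, 0, 0]]' --delta_pos '[[0.0065, -0.0045, 0.02], [0, 0, 0.03], [0, 0, 0.03], [0, 0, 0.03], [0, 0, 0.025], [0, 0, 0.02], [0, 0, 0.02], [0, 0, 0.015], [0, 0, 0.01], [0, 0, 0.006], [0, 0, 0], [0, 0, 0], [0, 0, 0], [0, 0, 0], [0, 0, 0], [0, 0, 0], [0, 0, 0]]' --gripper '[0.07, 0.07, 0.07, 0.07, 0.07, 0.07, 0.07, 0.07, 0.07, 0.07, 0.07, 0.07, 0.04, 0.04, 0.04, 0.04, 0.04]' --grip_force 25

```text
time: 3.23
tool_pos: [0.5068, -0.2671, 0.0268]
tcp_rot: [2.077, 2.356, -0.002]
wrist_force: [-4.2, -0.6, 5.3]
width: 0.574
grip_force: 26.3
```

jog_arm --turn '[[0, 0, 0], [0, 0, 0], [0, 0, 0], [0, 0, 0], [0, 0, 0], [0, 0, 0], [0, 0, 0], [0, 0, 0], [0, 0, 0], [0, 0, 0], [0, 0, 0], [0, 0, 0], [0, 0, 0], [0, 0, 0], [0, 0, 0], [0, 0, 0], [0, 0, 0], [0, 0, 0], [0, 0, 0]]' --delta_pos '[[0, 0, -0.01], [0, 0, -0.02], [0, 0, -0.03], [0, 0, -0.04], [0, 0, -0.04], [0, 0, -0.04], [0, 0, -0.04], [0, 0, -0.04], [0, 0, -0.04], [0, 0, -0.04], [0, 0, -0.03], [0, 0, -0.01], [0.033, 0.003, 0], [0.033, 0.003, 0], [0.033, 0.003, 0], [0.033, 0.003, 0], [0.033, 0.003, 0], [0, 0, 0], [0, 0, 0]]' --gripper '[0.04, 0.04, 0.04, 0.04, 0.04, 0.04, 0.04, 0.04, 0.04, 0.04, 0.04, 0.04, 0.04, 0.04, 0.04, 0.04, 0.04, 0.04, 0.04]'

```text
time: 4.82
tool_pos: [0.501, -0.0991, 0.4049]
tcp_rot: [-2.074, -2.359, -0.0]
wrist_force: [1.0, -0.6, -0.7]
width: 0.574
grip_force: 26.4
```

```bash
python3 - <<'E'
from h import *
import pickle
s=read_state(); im=vision.read_camera('wrist'); save(im,'w2.png'); pickle.dump(s,open('w2.pkl','wb'))
print(s['time'],s['tool_pos'],s['width'],s['wrist_force'])
E
```

```text
4.8167 [ 0.50099807 -0.09911179  0.40494896] 0.574402550353229 [ 1.03264559 -0.59393117 -0.71035146]
```

View pics/w2.png

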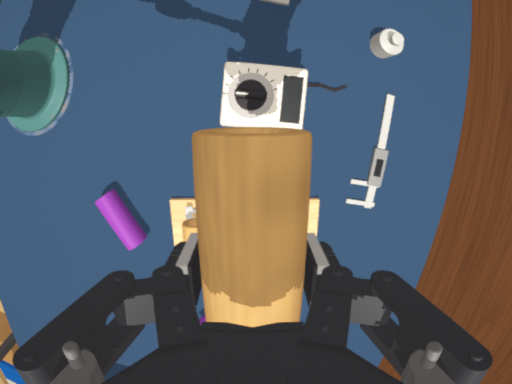

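The dial is at (250,95), with the pointer line to the left. The box's far edge runs from (225,63) to (307,67). The core is held securely. Next I'll look at the cradle.

jog_arm --turn '[[0, 0, 0], [0, 0, 0], [0, 0, 0], [0, 0, 0], [0, 0, 0], [0, 0, 0], [0, 0, 0], [0, 0, 0], [0, 0, 0]]' --delta_pos '[[0.0385, 0.002, 0], [0.0385, 0.002, 0], [0.0385, 0.002, 0], [0.0385, 0.002, 0], [0.0385, 0.002, 0], [0.0385, 0.002, 0], [0.0385, 0.002, 0], [0, 0, 0], [0, 0, 0]]' --gripper '[0.04, 0.04, 0.04, 0.04, 0.04, 0.04, 0.04, 0.04, 0.04]'

```text
time: 5.62
tool_pos: [0.4818, 0.169, 0.4046]
tcp_rot: [-2.075, -2.358, 0.002]
wrist_force: [-0.3, -1.0, -0.8]
width: 0.574
grip_force: 26.4
```

```bash
python3 - <<'E'
from h import *
import pickle
s=pickle.load(open('w2.pkl','rb'))
im=cv2.cvtColor(cv2.imread('pics/w2.png'),cv2.COLOR_BGR2HSV)
m=cv2.inRange(im,(0,0,140),(180,60,255)); m[:55]=0;m[132:]=0;m[:,:215]=0;m[:,312:]=0
c=max(cv2.findContours(m,cv2.RETR_EXTERNAL,cv2.CHAIN_APPROX_NONE)[0],key=cv2.contourArea)
pts=[plane('wrist',*p,.049,s)[:2] for p in c[:,0] if p[1]<120]
pts=np.array(pts,np.float32); r=cv2.minAreaRect(pts); print('box',r)
print('skirt',plane('wrist',250,95,.063,s), 'top edge',plane('wrist',227,64,.049,s),plane('wrist',305,68,.049,s))
d=im[70:120,225:275]; mm=cv2.inRange(d,(0,0,0),(180,255,60)); cc=max(cv2.findContours(mm,0,1)[0],key=cv2.contourArea); rr=cv2.minAreaRect(cc); print('black',rr)
s=read_state(); img=vision.read_camera('wrist'); save(img,'w3.png'); pickle.dump(s,open('w3.pkl','wb')); print(s['time'],s['tool_pos'])
a=cv2.imread('pics/w3.png'); cv2.imwrite('pics/w3b.png',cv2.resize(a[0:225,90:390],(800,600),interpolation=cv2.INTER_CUBIC))
E
```

```text
box ((0.5074561238288879, 0.00046235695481300354), (0.1413683146238327, 0.09866218268871307), 2.3075037002563477)
skirt [ 0.48549346 -0.00639137  0.063     ] top edge [0.4411409  0.04189284 0.049     ] [0.5695784  0.05316267 0.049     ]
black ((26.750003814697266, 23.75), (28.991378784179688, 25.455841064453125), 45.0)
5.6167 [0.48179551 0.16900851 0.40457742]
```

View pics/w3b.png

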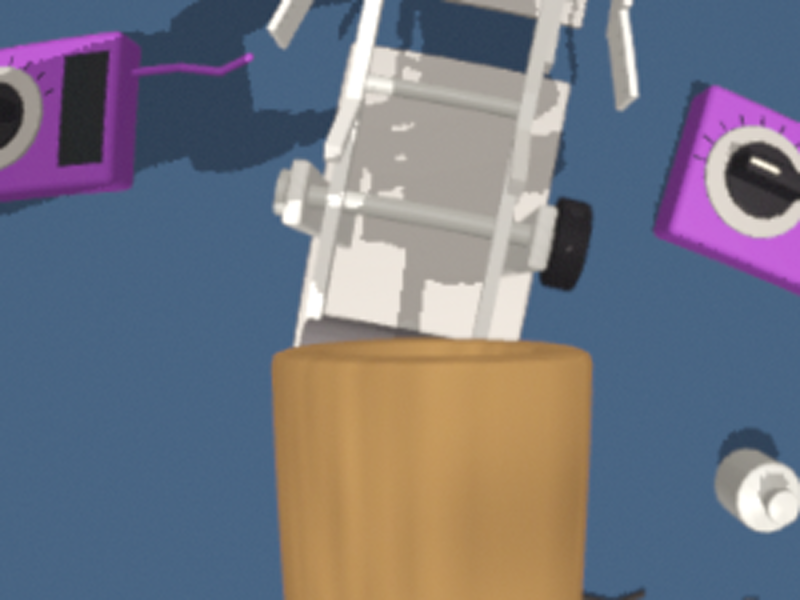

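The picture shows the cradle with its pivot rod from crop (330,198) to (520,232). The counterweight is at (350,330), a second crossbar runs from (370,85) to (520,105), and there is a black knob at the right.

```bash
python3 - <<'E'
from h import *
import pickle
s=pickle.load(open('w3.pkl','rb'))
W=lambda x,y,z: plane('wrist',90+x*.375,y*.375,z,s)
for z in(.2,.21,.22):
    a,b=W(330,198,z),W(520,232,z); print(z,a.round(4),b.round(4),np.linalg.norm(a-b),np.degrees(np.arctan2(*(b-a)[1::-1])))
a,b=W(372,85,.21),W(520,105,.21);print('bar2',a,b,np.degrees(np.arctan2(*(b-a)[1::-1])))
for z in (.2,.21): print('knob',W(567,245,z),'boltL',W(288,200,z))
for p in((310,310),(338,150),(485,335),(519,185)): print(p,W(*p,.223).round(4))
E
```

```text
0.2 [0.4234 0.2751 0.2   ] [0.5064 0.2703 0.2   ] 0.08306691146984044 -3.3111191391264496
0.21 [0.4249 0.2741 0.21  ] [0.5054 0.2694 0.21  ] 0.0806649424552299 -3.311119139126437
0.22 [0.4263 0.2731 0.22  ] [0.5044 0.2686 0.22  ] 0.07826297344061925 -3.3111191391264287
bar2 [0.43601188 0.32515618 0.21      ] [0.4984287  0.32438079 0.21      ] -0.7117320739585181
knob [0.52740456 0.26784658 0.2       ] boltL [0.40521697 0.27262248 0.2       ]
knob [0.52581047 0.26705725 0.21      ] boltL [0.40715606 0.27169505 0.21      ]
(310, 310) [0.4239 0.2262 0.223 ]
(338, 150) [0.4274 0.293  0.223 ]
(485, 335) [0.4957 0.2245 0.223 ]
(519, 185) [0.5012 0.2875 0.223 ]
```

jog_arm --turn '[[0, 0, 0.1], [0, 0, 0.1], [0, 0, 0.05], [0, 0, 0], [0, 0, 0]]' --delta_pos '[[0.03, 0, 0], [0.03, 0, 0], [0.03, 0, 0], [0, 0, 0], [0, 0, 0]]' --gripper '[0.04, 0.04, 0.04, 0.04, 0.04]'

```text
time: 6.08
tool_pos: [0.4802, 0.2569, 0.4047]
tcp_rot: [2.356, 2.078, -0.002]
wrist_force: [-0.0, -0.9, -1.0]
width: 0.57
grip_force: 26.4
```

```bash
python3 - <<'E'
from h import *
import pickle
s=read_state(); img=vision.read_camera('wrist'); save(img,'w4.png'); pickle.dump(s,open('w4.pkl','wb')); print(s['time'],s['tool_pos'])
a=cv2.imread('pics/w4.png'); cv2.imwrite('pics/w4b.png',cv2.resize(a[0:180,130:370],(800,600),interpolation=cv2.INTER_CUBIC))
E
```

```text
6.0833 [0.48021343 0.25688223 0.40466207]
```

View pics/w4b.png

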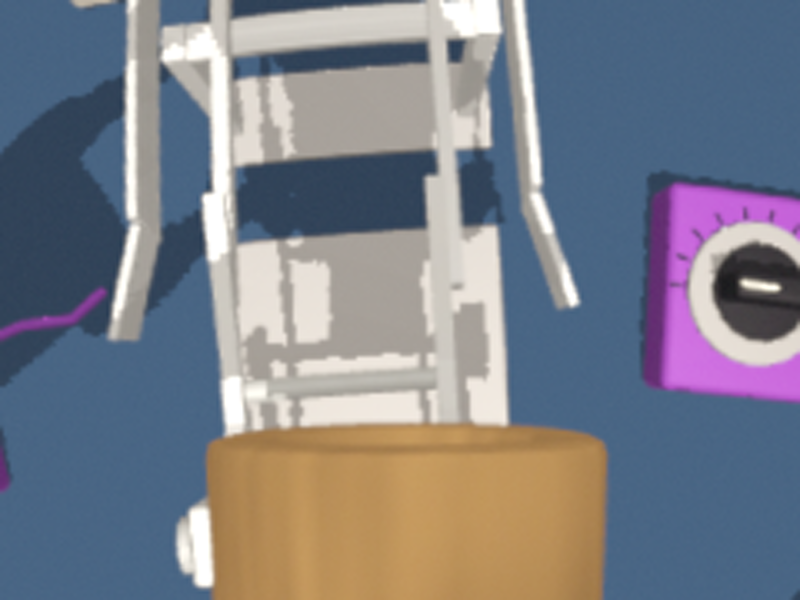

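The new view shows:
- The ramp rails at crop columns about 225 and 440, at the top.
- The guides at columns 145 and 520.
- Bar 2 from (250,388) to (438,378).

I'll refine the yaw and midline from these.

```bash
python3 - <<'E'
from h import *
import pickle
s=pickle.load(open('w4.pkl','rb'))
W=lambda x,y,z: plane('wrist',130+x*.3,y*.3,z,s)
deg=lambda d:np.degrees(np.arctan2(d[1],d[0]))
def rep(n,a,b): print(n,a.round(4)[:2],b.round(4)[:2],'mid',((a+b)/2).round(4)[:2],'sep',np.linalg.norm(a-b).round(4),'ang',deg(b-a).round(2))
rep('bar2',W(250,388,.21),W(438,378,.21))
rep('guide bend',W(145,222,.2),W(537,195,.2))
rep('guide tip',W(125,335,.21),W(568,303,.21))
rep('ramp rails top',W(220,30,.185),W(438,15,.185))
rep('ramp rails near',W(224,180,.195),W(447,172,.195))
rep('ramp rails line L',W(220,30,.185),W(224,180,.195))
rep('ramp cross',W(235,40,.17),W(430,22,.17))
rep('base edge',W(245,235,.003),W(497,222,.003)); rep('base2',W(230,168,.003),W(490,145,.003))
rep('base right',W(507,420,.003),W(497,225,.003))
rep('cradle tips',W(214,195,.228),W(432,178,.228))
E
```

```text
bar2 [0.4349 0.3265] [0.4982 0.3212] mid [0.4665 0.3239] sep 0.0635 ang -4.79
guide bend [0.4043 0.3916] [0.5404 0.3814] mid [0.4723 0.3865] sep 0.1365 ang -4.26
guide tip [0.3943 0.3519] [0.5448 0.3419] mid [0.4695 0.3469] sep 0.1509 ang -3.8
ramp rails top [0.4369 0.4637] [0.5163 0.4571] mid [0.4766 0.4604] sep 0.0797 ang -4.75
ramp rails near [0.4333 0.4024] [0.5109 0.3937] mid [0.4721 0.398 ] sep 0.0781 ang -6.38
ramp rails line L [0.4369 0.4637] [0.4333 0.4024] mid [0.4351 0.433 ] sep 0.0622 ang -93.36
ramp cross [0.44   0.4639] [0.514  0.4598] mid [0.477  0.4619] sep 0.0741 ang -3.14
base edge [0.4106 0.4098] [0.5463 0.3985] mid [0.4784 0.4042] sep 0.1362 ang -4.75
base2 [0.4071 0.449 ] [0.5482 0.4422] mid [0.4776 0.4456] sep 0.1412 ang -2.76
base right [0.5387 0.2894] [0.5461 0.3969] mid [0.5424 0.3432] sep 0.1077 ang 86.05
cradle tips [0.4347 0.3911] [0.5039 0.3861] mid [0.4693 0.3886] sep 0.0694 ang -4.06
```

jog_arm --turn '[[0, 0, 0], [0, 0, 0], [0, 0, 0], [0, 0, -0.116], [0, 0, -0.116], [0, 0, -0.116], [0, 0, -0.116], [0, 0, -0.116], [0, 0, -0.116], [0, 0, -0.116], [0, 0, -0.116], [0, 0, -0.116], [0, 0, -0.116], [0, 0, -0.116], [0, 0, -0.116], [0, 0, -0.116], [0, 0, -0.116], [0, 0, 0], [0, 0, 0], [0, 0, 0]]' --delta_pos '[[0.022, -0.007, 0], [0.022, -0.007, 0], [0.0227, -0.007, 0], [0, 0, 0], [0, 0, 0], [0, 0, 0], [0, 0, 0], [0, 0, 0], [0, 0, 0], [0, 0, 0], [0, 0, 0], [0, 0, 0], [0, 0, 0], [0, 0, 0], [0, 0, 0], [0, 0, 0], [0, 0, 0], [0, 0, 0.03], [0, 0, 0.03], [0, 0, 0]]' --gripper '[0.04, 0.04, 0.04, 0.04, 0.04, 0.04, 0.04, 0.04, 0.04, 0.04, 0.04, 0.04, 0.04, 0.04, 0.04, 0.04, 0.04, 0.04, 0.04, 0.04]'

```text
time: 7.8
tool_pos: [0.4651, 0.3227, 0.3384]
tcp_rot: [-0.116, -3.131, 0.011]
wrist_force: [-0.6, -0.2, -2.7]
width: 0.578
grip_force: 26.4
```

```bash
python3 - <<'E'
from h import *
s=read_state(); print(s['time'],s['tool_pos'],Ro.from_rotvec(s['tcp_rot']).as_matrix().round(4).tolist(),s['q'].round(2))
for n in('side','scene'): save(vision.read_camera(n),n+'5.png')
a=cv2.imread('pics/side5.png');b=cv2.imread('pics/scene5.png')
cv2.imwrite('pics/c5.png',np.hstack([cv2.resize(a[50:200,170:303],(400,450),interpolation=cv2.INTER_CUBIC),cv2.resize(b[60:210,260:393],(400,450),interpolation=cv2.INTER_CUBIC)]))
print([proj(n,np.array([.4668,.3257,.248])) for n in('side','scene')])
E
```

```text
7.8 [0.46508263 0.3226513  0.33843624] [[-0.9972, 0.0742, -0.0091], [0.0743, 0.9972, -0.0067], [0.0086, -0.0074, -0.9999]] [ 0.56  0.02  1.69 -0.    1.45 -0.93]
[(np.float64(236.58954994281902), np.float64(100.8233205396618)), (np.float64(320.9861920545511), np.float64(131.27037197620115))]
```

View pics/c5.png

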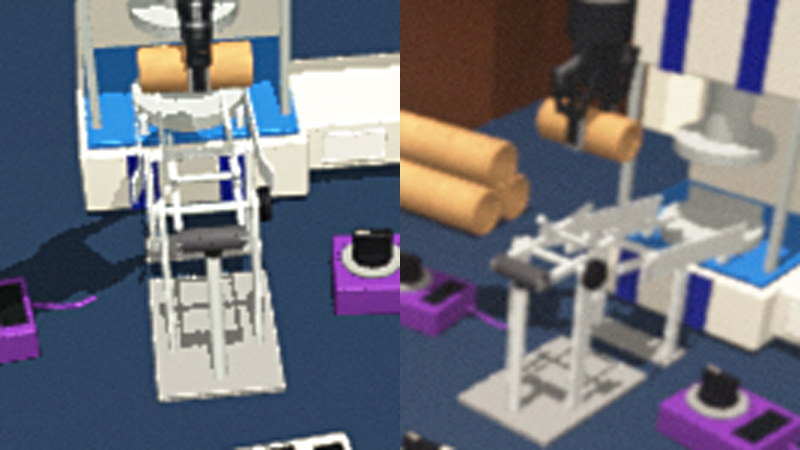

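jog_arm --turn '[[0, 0, 0], [0, 0, 0], [0, 0, 0]]' --delta_pos '[[0, 0, 0], [0, 0, 0], [0, 0, 0]]' --gripper '[0.04, 0.04, 0.04]'

```text
time: 8.15
tool_pos: [0.468, 0.327, 0.3478]
tcp_rot: [0.113, 3.136, 0.003]
wrist_force: [-0.6, 0.2, -1.6]
width: 0.574
grip_force: 26.4
```

```bash
python3 - <<'E'
from h import *
s=read_state(); T=Ro.from_rotvec(s['tcp_rot']).as_matrix(); print(s['time'],s['tool_pos'],T.round(4).tolist())
print(T.T@(np.array([.4678,.3257,.2325])-s['tool_pos']))
E
```

```text
8.15 [0.46799895 0.32703817 0.34784529] [[-0.9974, 0.0721, 0.0034], [0.0721, 0.9974, 0.002], [-0.0032, 0.0023, -1.0]]
[ 0.00047395 -0.00161233  0.11534098]
```

jog_arm --turn '[[0, 0, 0], [0, 0, 0], [0, 0, 0], [0, 0, 0], [0, 0, 0], [0, 0, 0], [0, 0, 0], [0, 0, 0], [0, 0, 0], [0, 0, 0], [0, 0, 0], [0, 0, 0]]' --delta_pos '[[0, -0.001, 0.01], [0, 0, 0.02], [0, 0, 0.02], [0, 0, 0.015], [0, 0, 0.015], [0, 0, 0.01], [0, 0, 0.008], [0, 0, 0.005], [0, 0, 0.004], [0, 0, 0], [0, 0, 0], [0, 0, 0]]' --gripper '[0.04, 0.04, 0.04, 0.04, 0.04, 0.04, 0.04, 0.04, 0.04, 0.04, 0.04, 0.04]'

```text
time: 9.15
tool_pos: [0.4673, 0.3261, 0.2392]
tcp_rot: [0.113, 3.138, 0.001]
wrist_force: [-0.3, -0.1, -0.8]
width: 0.58
grip_force: 26.4
```

```bash
python3 - <<'E'
from h import *
s=read_state(); print(s['tool_pos'],s['wrist_force'])
for n in('side','scene'): save(vision.read_camera(n),n+'6.png')
a=cv2.imread('pics/side6.png');b=cv2.imread('pics/scene6.png')
cv2.imwrite('pics/c6.png',np.hstack([cv2.resize(a[60:150,195:275],(400,450),interpolation=cv2.INTER_CUBIC),cv2.resize(b[90:180,285:365],(400,450),interpolation=cv2.INTER_CUBIC)]))
E
```

```text
[0.46733952 0.32607145 0.23918669] [-0.28818156 -0.1081783  -0.80680264]
```

View pics/c6.png

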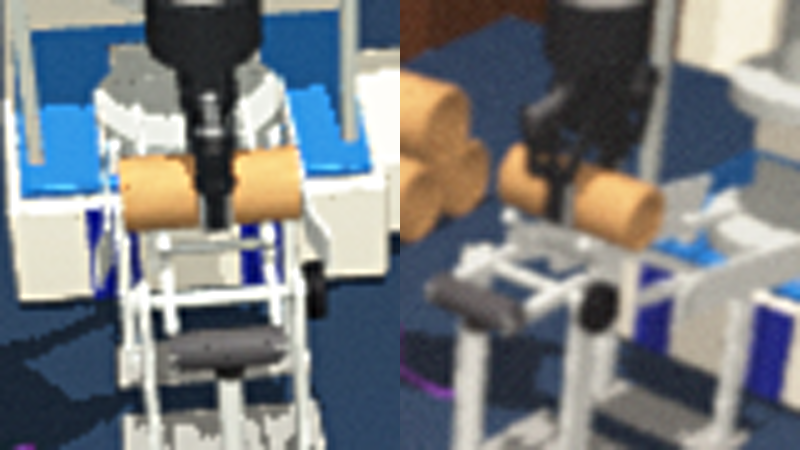

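The core sits centred and square just above the seat, with the back rests just in front of it. I'll lower it the last few millimetres.

jog_arm --turn '[[0, 0, 0], [0, 0, 0], [0, 0, 0], [0, 0, 0], [0, 0, 0], [0, 0, 0]]' --delta_pos '[[0, 0, 0.002], [0, 0, 0.002], [0, 0, 0.0015], [0, 0, 0.001], [0, 0, 0], [0, 0, 0]]' --gripper '[0.04, 0.04, 0.04, 0.04, 0.04, 0.04]'

```text
time: 9.75
tool_pos: [0.4667, 0.3257, 0.2315]
tcp_rot: [-0.113, -3.139, 0.0]
wrist_force: [-0.1, -0.8, -1.6]
width: 0.578
grip_force: 26.5
```

jog_arm --turn '[[0, 0, 0], [0, 0, 0], [0, 0, 0], [0, 0, 0], [0, 0, 0], [0, 0, 0], [0, 0, 0], [0, 0, 0], [0, 0, 0], [0, 0, 0]]' --delta_pos '[[0, 0, 0], [0, 0, 0], [0, 0, 0], [0, 0, -0.02], [0, 0, -0.035], [0, 0, -0.04], [0, 0, -0.04], [0, 0, -0.03], [0, 0, 0], [0, 0, 0]]' --gripper '[0.078, 0.078, 0.078, 0.078, 0.078, 0.078, 0.078, 0.078, 0.078, 0.078]'

```text
time: 10.58
tool_pos: [0.4679, 0.3265, 0.4005]
tcp_rot: [0.113, 3.134, 0.006]
wrist_force: [-0.3, -0.3, -0.2]
width: 0.912
grip_force: 0.0
```

```bash
python3 - <<'E'
from h import *
s=read_state(); print(s['time'],s['tool_pos'],s['wrist_force'])
for n in('side','scene'): save(vision.read_camera(n),n+'7.png')
a=cv2.imread('pics/side7.png');b=cv2.imread('pics/scene7.png')
def core(n):
    im=cv2.cvtColor(cv2.imread(f'pics/{n}7.png'),cv2.COLOR_BGR2HSV); m=cv2.inRange(im,(8,90,60),(19,255,255)); m=cv2.morphologyEx(m,cv2.MORPH_OPEN,np.ones((3,3)))
    for c in cv2.findContours(m,0,1)[0]:
        if cv2.contourArea(c)>100: print(n,cv2.boundingRect(c))
core('side');core('scene')
E
```

```text
10.5833 [0.46792637 0.32647329 0.40045314] [-0.29355214 -0.25834342 -0.19765177]
side (242, 269, 26, 36)
side (303, 256, 24, 29)
side (220, 94, 34, 15)
side (61, 83, 78, 47)
side (0, 43, 42, 130)
side (314, 0, 198, 384)
scene (114, 373, 40, 11)
scene (460, 271, 52, 113)
scene (224, 261, 27, 28)
scene (176, 237, 31, 28)
scene (330, 174, 182, 210)
scene (317, 127, 31, 19)
scene (322, 73, 13, 26)
scene (300, 18, 17, 53)
scene (245, 0, 70, 138)
```

jog_arm --turn '[[0, 0, 0], [0, 0, 0], [0, 0, 0], [0, 0, 0], [0, 0, 0], [0, 0, 0], [0, 0, 0], [0, 0, 0], [0, 0, 0], [0, 0, -0.08], [0, 0, -0.08], [0, 0, 0], [0, 0, 0], [0, 0, 0], [0, 0, 0], [0, 0, 0], [0, 0, 0]]' --delta_pos '[[-0.0047, -0.0368, 0], [-0.0047, -0.0368, 0], [-0.0047, -0.0368, 0], [-0.0047, -0.0368, 0], [-0.0047, -0.0368, 0], [-0.0047, -0.0368, 0], [-0.0047, -0.0368, 0], [-0.0047, -0.0368, 0], [-0.0047, -0.0368, 0], [0, 0, 0.035], [0, 0, 0.035], [0, 0, 0.035], [0, 0, 0.035], [0, 0, 0.02], [0, 0, 0], [0, 0, 0], [0, 0, 0]]' --gripper '[0.05, 0.05, 0.05, 0.05, 0.05, 0.05, 0.05, 0.05, 0.05, 0.05, 0.05, 0.05, 0.05, 0.05, 0.05, 0.05, 0.05]'

```text
time: 12.1
tool_pos: [0.4856, -0.0076, 0.2374]
tcp_rot: [-0.139, 3.138, -0.0]
wrist_force: [0.2, -0.2, -0.5]
width: 0.584
grip_force: 0.0
```

```bash
python3 - <<'E'
from h import *
import pickle
s=read_state(); save(vision.read_camera('wrist'),'w8.png'); pickle.dump(s,open('w8.pkl','wb'))
print(s['time'],s['tool_pos'],s['tcp_rot'],s['q'].round(2))
save(vision.read_camera('scene'),'scene8.png');save(vision.read_camera('side'),'side8.png')
a=cv2.imread('pics/w8.png');b=cv2.imread('pics/scene8.png');c=cv2.imread('pics/side8.png')
out=np.zeros((564,800,3),np.uint8); out[:384,:512]=a
out[:300,512:]=cv2.resize(b[60:210,265:409],(288,300)); out[300:564,512:]=cv2.resize(c[30:162,170:314],(288,264))
cv2.imwrite('pics/c8.png',out)
E
```

```text
12.1 [ 0.4856093  -0.0076145   0.23737559] [-1.38570262e-01  3.13820755e+00 -9.72586952e-05] [-0.07 -0.1   1.99 -0.    1.26 -1.73]
```

View pics/c8.png

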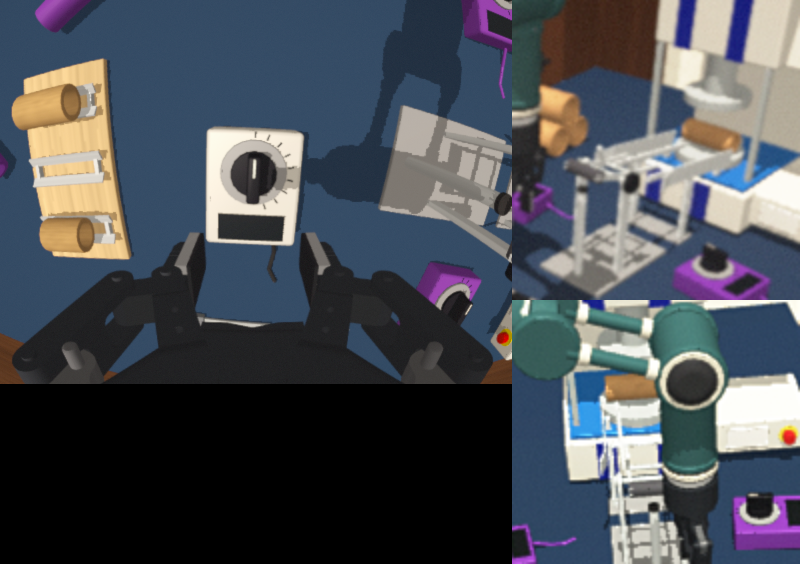

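The core has rolled home onto the platen: it shows in both tester crops. The dial's skirt is at (254,173), its bar is vertical in the picture with the pointer up, and the box spans (207,127) to (300,244).

```bash
python3 - <<'E'
from h import *
import pickle
s=pickle.load(open('w8.pkl','rb')); T=Ro.from_rotvec(s['tcp_rot']).as_matrix()
W=lambda u,v,z:plane('wrist',u,v,z,s)
im=cv2.cvtColor(cv2.imread('pics/w8.png'),cv2.COLOR_BGR2HSV)
m=cv2.inRange(im[:,:],(0,0,130),(180,70,255)); m[:120]=0;m[250:]=0;m[:,:200]=0;m[:,306:]=0
c=max(cv2.findContours(m,0,cv2.CHAIN_APPROX_NONE)[0],key=cv2.contourArea)
r=cv2.minAreaRect(np.array([W(*p,.049)[:2] for p in c[:,0]],np.float32)); print('box',r,[t.round(4).tolist() for t in cv2.boxPoints(r)])
k=np.zeros_like(m); d=cv2.inRange(im,(0,0,0),(180,255,75)); d[:135]=0;d[205:]=0;d[:,:215]=0;d[:,284:]=0
cc=max(cv2.findContours(d,0,cv2.CHAIN_APPROX_NONE)[0],key=cv2.contourArea); print('dark',cv2.minEnclosingCircle(cc))
sk=W(254,173,.063); print('skirt',sk, 'diam',np.linalg.norm(W(221,173,.063)-W(288,173,.063)))
for y in (5,):
    pass
w=cv2.inRange(im,(0,0,170),(180,60,255)); w[:150]=0;w[185:]=0;w[:,:243]=0;w[:,265:]=0
n=cv2.findNonZero(w)
if n is not None: print('pointer',n[:,0].mean(0),W(*n[:,0].mean(0),.093))
print('bar ends z.093',W(254,152,.093),W(252,203,.093))
e=W(207,242,.049)-W(208,127,.049);f=W(297,244,.049)-W(300,128,.049);print(np.degrees(np.arctan2(e[1],e[0])),np.degrees(np.arctan2(f[1],f[0])))
print('tool delta to skirt',T.T@(np.array([sk[0],sk[1],.067])-s['tool_pos']), 't',np.degrees(np.arctan2(T[1,0],T[0,0])))
E
```

```text
box ((0.5056260824203491, -0.004969913512468338), (0.1399230808019638, 0.10843997448682785), 2.3379526138305664) [[0.4334999918937683, 0.04639999940991402], [0.43790000677108765, -0.06199999898672104], [0.5777000188827515, -0.056299999356269836], [0.5733000040054321, 0.05209999904036522]]
dark ((253.5, 177.3000030517578), 25.743839263916016)
skirt [ 0.48352026 -0.00490445  0.063     ] diam 0.07311363388906099
pointer [253.53488372 160.77906977] [ 0.46478763 -0.00721876  0.093     ]
bar ends z.093 [ 0.4561204  -0.00753321  0.093     ] [ 0.50800653 -0.00494278  0.093     ]
2.2068031038545532 5.974754997491088
tool delta to skirt [0.00189728 0.00289663 0.17037477] t -174.9433947732277
```

jog_arm --turn '[[0, 0, 0.04], [0, 0, 0], [0, 0, 0], [0, 0, 0], [0, 0, 0], [0, 0, 0], [0, 0, 0], [0, 0, 0], [0, 0, 0]]' --delta_pos '[[0.002, 0.002, 0.02], [0, 0, 0.03], [0, 0, 0.03], [0, 0, 0.03], [0, 0, 0.02], [0, 0, 0.01], [0, 0, 0], [0, 0, 0], [0, 0, 0]]' --gripper '[0.05, 0.05, 0.05, 0.05, 0.05, 0.05, 0.05, 0.05, 0.05]'

```text
time: 13.0
tool_pos: [0.4851, -0.0059, 0.099]
tcp_rot: [-0.076, 3.137, -0.0]
wrist_force: [-0.1, -0.4, 0.7]
width: 0.583
grip_force: 0.0
```

jog_arm --turn '[[0, 0, 0], [0, 0, 0], [0, 0, 0], [0, 0, 0], [0, 0, 0], [0, 0, 0], [0, 0, 0], [0, 0, 0], [0, 0, 0], [0, 0, 0]]' --delta_pos '[[0.0015, 0, 0.015], [0, 0, 0.01], [0, 0, 0.005], [0, 0, 0], [0, 0, 0], [0, 0, 0], [0, 0, 0], [0, 0, 0], [0, 0, 0], [0, 0, 0]]' --gripper '[0.05, 0.05, 0.05, 0.05, 0.01, 0.01, 0.01, 0.01, 0.01, 0.01]' --grip_force 40

```text
time: 13.83
tool_pos: [0.4823, -0.0064, 0.0676]
tcp_rot: [-0.075, 3.139, -0.001]
wrist_force: [-1.3, -4.0, 5.3]
width: 0.155
grip_force: 41.0
```

Gripped: the width is 13 mm against the 14 mm bar. Now I'll turn 60° clockwise.

jog_arm --turn '[[0, 0, 0.08], [0, 0, 0.09], [0, 0, 0.09], [0, 0, 0.09], [0, 0, 0.09], [0, 0, 0.09], [0, 0, 0.09], [0, 0, 0.09], [0, 0, 0.09], [0, 0, 0.09], [0, 0, 0.09], [0, 0, 0.08], [0, 0, 0], [0, 0, 0], [0, 0, 0]]' --delta_pos '[[0, 0, 0], [0, 0, 0], [0, 0, 0], [0, 0, 0], [0, 0, 0], [0, 0, 0], [0, 0, 0], [0, 0, 0], [0, 0, 0], [0, 0, 0], [0, 0, 0], [0, 0, 0], [0, 0, 0], [0, 0, 0], [0, 0, 0]]' --gripper '[0.01, 0.01, 0.01, 0.01, 0.01, 0.01, 0.01, 0.01, 0.01, 0.01, 0.01, 0.01, 0.01, 0.01, 0.01]'

```text
time: 15.08
tool_pos: [0.4841, -0.0031, 0.0676]
tcp_rot: [1.523, 2.745, 0.011]
wrist_force: [5.7, 9.9, -0.9]
width: 0.155
grip_force: 40.3
```

jog_arm --turn '[[0, 0, 0], [0, 0, 0], [0, 0, 0], [0, 0, 0], [0, 0, 0], [0, 0, 0], [0, 0, 0], [0, 0, 0], [0, 0, 0], [0, 0, 0], [0, 0, 0], [0, 0, 0], [0, 0, 0]]' --delta_pos '[[0, 0, 0], [0, 0, 0], [0, 0, 0], [0, 0, 0], [0, 0, -0.01], [0, 0, -0.03], [0, 0, -0.04], [0, 0, -0.04], [0, 0, -0.04], [0, 0, -0.02], [0, 0, 0], [0, 0, 0], [0, 0, 0]]' --gripper '[0.05, 0.05, 0.05, 0.05, 0.05, 0.05, 0.05, 0.05, 0.05, 0.05, 0.05, 0.05, 0.05]'

```text
time: 16.17
tool_pos: [0.4809, -0.006, 0.2462]
tcp_rot: [-1.522, -2.747, 0.001]
wrist_force: [0.0, 0.5, -0.3]
width: 0.583
grip_force: 0.0
```

```bash
python3 - <<'E'
from h import *
s=read_state(); save(vision.read_camera('wrist'),'w9.png'); print(s['time'],s['tool_pos'],s['tcp_rot'])
save(vision.read_camera('scene'),'scene9.png')
a=cv2.imread('pics/w9.png');b=cv2.imread('pics/scene9.png')
out=np.zeros((400,800,3),np.uint8); out[:,:400]=cv2.resize(a[90:250,170:330],(400,400),interpolation=cv2.INTER_CUBIC)
out[:,400:]=cv2.resize(b[60:220,260:420],(400,400),interpolation=cv2.INTER_CUBIC)
cv2.imwrite('pics/c9.png',out)
im=cv2.cvtColor(a,cv2.COLOR_BGR2HSV)
E
```

```text
16.1667 [ 0.48089566 -0.00596471  0.24621992] [-1.52225068e+00 -2.74706437e+00  7.34060035e-04]
```

View pics/c9.png

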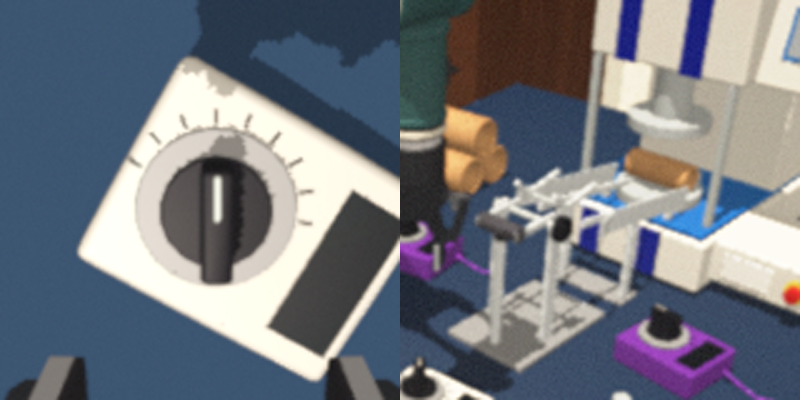

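The pointer stands at the fourth tick, which is the third click. The core lies on the platen and the cradle looks back at rest. I'll wait briefly for it to settle, then check the core's place.

jog_arm --turn '[[0, 0, 0], [0, 0, 0], [0, 0, 0], [0, 0, 0], [0, 0, 0], [0, 0, 0], [0, 0, 0], [0, 0, 0], [0, 0, 0], [0, 0, 0], [0, 0, 0], [0, 0, 0], [0, 0, 0], [0, 0, 0], [0, 0, 0], [0, 0, 0], [0, 0, 0], [0, 0, 0], [0, 0, 0], [0, 0, 0]]' --delta_pos '[[0, 0, -0.02], [0, 0, 0], [0, 0, 0], [0, 0, 0], [0, 0, 0], [0, 0, 0], [0, 0, 0], [0, 0, 0], [0, 0, 0], [0, 0, 0], [0, 0, 0], [0, 0, 0], [0, 0, 0], [0, 0, 0], [0, 0, 0], [0, 0, 0], [0, 0, 0], [0, 0, 0], [0, 0, 0], [0, 0, 0]]' --gripper '[0.05, 0.05, 0.05, 0.05, 0.05, 0.05, 0.05, 0.05, 0.05, 0.05, 0.05, 0.05, 0.05, 0.05, 0.05, 0.05, 0.05, 0.05, 0.05, 0.05]'

```text
time: 17.93
tool_pos: [0.4816, -0.0059, 0.2668]
tcp_rot: [-1.522, -2.748, -0.0]
wrist_force: [-0.1, -0.4, -0.7]
width: 0.589
grip_force: 0.0
```

```bash
python3 - <<'E'
from h import *
b=vision.read_camera('scene'); im=cv2.cvtColor(b,cv2.COLOR_RGB2HSV)
m=cv2.inRange(im,(6,90,40),(20,255,255)); m[:110]=0;m[140:]=0;m[:,:345]=0;m[:,:][:,385:]=0
c=max(cv2.findContours(m,0,1)[0],key=cv2.contourArea); r=cv2.minAreaRect(c); print(r)
p=plane('scene',*r[0],.159); o=np.array([.463,.2718]); a=np.radians(-4); d=p[:2]-o
print(p, 'tester xy',d@[np.cos(a),np.sin(a)],d@[-np.sin(a),np.cos(a)], 'expected px',proj('scene',np.array([*(o+.376*np.array([-np.sin(a),np.cos(a)])),.159])))
E0=cv2.cvtColor(cv2.imread('pics/scene.png'),cv2.COLOR_BGR2GRAY)[120:170,296:345].astype(int);E1=cv2.cvtColor(b,cv2.COLOR_RGB2GRAY)[120:170,296:345].astype(int)
print('cradle diff to start',abs(E0-E1).mean(),(abs(E0-E1)>50).sum())
E
```

```text
((363.9732971191406, 127.58541870117188), (28.813364028930664, 11.036174774169922), 17.35402488708496)
[0.48574613 0.64560614 0.159     ] tester xy -0.0033846761792282257 0.3744822525987968 expected px (np.float64(364.8335077195347), np.float64(127.70342463058425))
cradle diff to start 3.340408163265306 0
```

The core is in place to within a few millimetres, and the cradle looks as it did at the start.

```bash
python3 -c "
from workcell import ticket; print(ticket.finish_job())"
```

```text
the job is handed in; nothing more can be done
None
```

The job is handed in at about 18 s: the long core tipped the cradle and rolled home onto the lower platen against the back stop, the cradle is back at rest, and the dial is on its third click; the hand-in gave no verdict.

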